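# Set a square-shank tool in the tilted setting stand and lock it

### The arm

A 6-joint arm with a two-finger parallel gripper is mounted at the origin on the work surface. World frame = base frame: x ahead of the robot, y to its left, z up, the work surface at z = 0. Lengths are in m, angles in rad, forces in N, time in s.
With the tool pointing down it reaches from about 0.35 to 0.975 m from the base axis. Payload 4.9 kg.
Tool frame: the origin (TCP) lies on the centre line of the jaws, within the pads' length; the fingertips stand 14 mm ahead of it and the grasp point (between the pads) lies 5 mm behind it (bot.tips_ahead is the distance from the TCP to the fingertips, in m); z points along the fingers, y is the line along which they close (so a half turn about z gives the same grasp; the last joint's range is limited). The gripper opens to 85 mm and grips with 20 to 120 N. Pads are 22 mm wide; open, the fingers measure 114 mm over their backs; the gripper's body (76 mm by 85 mm) begins 54 mm behind the grasp point. The pads swing forward as they close: fully open they stand 13 mm farther back than shut.
Start: joints at [1.035, 0.053, 1.613, -0, 1.476, -0.119], TCP at [0.253, 0.571, 0.245] pointing down, gripper open.
Joint ranges: [-3.01, 3.01], [-1.01, 2.22], [0.06, 2.58], [-1.02, 4.17], [0.09, 2.62], [-3.14, 3.14]. Speed limits (rad/s): [2.57, 2.57, 3.14, 3.14, 3.14, 3.14].

### API

Orientations are given as a 3x3 rotation matrix whose columns are the frame's x, y, z axes.
In Python, from station import bot, optics, spotter gives the robot as it stands. The module is installed in compiled form; this text tells all that it offers.
- The arm moves only by the tool step_arm, never from a script. Its argument "increments" is a list of rows, each an object of numbers: "x", "y", "z": the shift along the tool's x, y, z each as a share of 0.4 m, from -1 to 1; "ax", "ay", "az": the turn, a rotation vector about the tool's x, y, z each as a share of 360 degrees, from -1 to 1; "hand": the opening, from 0 (shut) to 1 (fully open). In form: [{"x": .., "y": .., "z": .., "ax": .., "ay": .., "az": .., "hand": ..}, ...]. A call has 1 to 8 rows; each row shifts and turns the commanded pose from where the row before left it, along the tool's axes as they then stand; what a row does not reach is not made up. A row lasts 1/8 s, in which the tool goes at most 62.5 mm and 10.7 degrees, less where a joint would pass 70% of its speed; a pose out of reach is approached as far as the arm can. A call with a number of a shift or a turn outside -1 to 1 is refused whole. A call with a gripper value outside its range is refused whole. The fingers move at their own pace and stop on an object; "grip_force" is the grip in N (left out, the last holds). Time passes only in rows, so rows that do not move let the fingers close. It gives the time, the measured TCP pose, the force, the opening and the grip force at its end, in the units of the state.
- bot.read_state(): the state, without advancing time (a new reading comes with each control period).
- optics.snapshot(name): name is "scene" or "top" or "wrist"; returns a dict with "color" (400x640x3 uint8, red, green, blue), "mtx" (3x3 intrinsics, pixels), "origin" and "rotation" of the camera in the world. Camera axes: x right, y down, z forward; pixel columns grow to the right and rows downward; lengths in m; the calibration is good to about 2 mm. A picture is of the moment at which its call begins. There is no depth.
- bot.hand_in(): hands the job in; it is judged then, once.
Trained networks look in a picture, given as the dict that the camera call returned (one of the last four; its "shot" number tells which), for a name from the list of things; names that differ only in an ending like _2 or _b are one class to them, and where a whole thing is asked for, a point or a joint stands for the part that bears it (a point fixed in the world has none). Each returns a list of dicts, best first, with "confidence" (0 to 1); they miss things now and then, are a little off and sometimes report something else, mostly with a low value. They report only what shows in the picture. A call takes as long as a camera call. They do not tell look-alikes from the thing itself.
- spotter.spot_in(picture, target): "at" ([x, y, z] in m, in world coordinates, good to about 4 mm: the middle of the surface that is visible of it).
- spotter.trace(picture, target): "pixels" (400x640 bool, what is visible of it).
- spotter.tip_of(picture, target): "at" ([x, y, z] in m, in world coordinates, good to about 4 mm: a listed point, or the origin of a listed thing).
The state is a dict: "t": time; "joints": joint angles; "qvel": joint speeds; "joint_torque": joint torques, N m; "tool_pos": TCP position; "ee_rot": TCP orientation; "contact_force": force on the tool from outside, world axes, zero at the start; "moment": the same for the moment, N m; "finger_gap": opening from 0.0 (shut) to 1.0 (fully open); "grasp_force": force on a finger pad.
Only numpy, scipy, OpenCV 4.12 (cv2) and the standard library are available. Lean on these libraries where they do the work, as an engineer would, in place of code of your own. Each camera call takes 0.05 s, during which the arm holds its last target. There are 200 camera calls.

### The job

Take the square-headed tool out of the wooden rack and plug its square shank into the square socket of the tilted setting stand until its flange sits fully home on the block; then press the stand's black locking cap all the way down. Let go, and leave the other tools, boxes and loose pieces on the bench where they are.

Things in the scene. Friction and masses are not known exactly. Their poses are not given: they have to be found in the camera images.
- square_tool: Steel tool to move, 0.3-0.45 kg, the square-headed one. From its lower end up: shank 20 x 20 x 40 mm (lowest 5 mm tapers to 17), flange 34 x 34 x 6, head to grip 26 x 26 x 40, screw dia. 14 x 5. Origin: centre of the lower end; z to the head, x, y square to the flats. Starts upright in any of the rack's holes, square to the rack, flange on the rack. Any quarter turn fits the socket.
- square_tool_seat (a point): Centre of the underside of the square tool's flange, 40 mm above its origin, same axes. It coincides with socket_mouth when the tool is fully home.
- socket_block: Grey metal block 100 x 170 x 50 mm on the fixed green wedge-shaped stand (base 150 x 180 mm); its upper face is tilted 30 degrees from level, facing up and roughly towards the robot. Origin: centre of its underside, 45 mm above the table; x up the slope, y across it, z the face's normal (30 degrees from vertical): the line of plugging and pressing.
- socket_mouth (a point): Centre of the square socket's mouth, in the block's upper face (block frame x 0, y -40, z 50 mm), axes as the block's. Hole 22 x 22 mm, sides along x and y, chamfered 2 mm, 43 mm deep along -z.
- lock_cap_top (a point): Centre of the top of the round black locking cap (dia. 30 mm, 14 mm thick, on a stem in a steel collar dia. 34 x 6 mm), beside the socket at block frame x 0, y +40 mm; axes as the block's. Its top is 32 mm off the face when fully out, 20 mm when fully in.
- lock_cap (a joint): Travel of the locking cap along the block's -z: 0 m fully out, 0.012 m fully pressed in. It starts 0 to 3 mm in, slides stiffly (about 6 N) and stays where it is left.
- rack: Light wooden rack 70 x 230 x 50 mm, fixed on the table. Origin: centre of its underside; y along its length. Three square holes 23 mm wide at y -75, 0 and +75 mm, 46 mm deep, each holding one tool.
- round_tool: Steel tool with a round head dia. 28 x 36 mm, round flange dia. 36 mm and round shank dia. 20 mm. Like its neighbours it has a 40 mm shank and 6 mm flange and starts standing in a hole of the rack, flange on the rack. Origin: centre of the shank's lower end. Not to be used or moved.
- cone_tool: Steel tool with a pointed cone head (dia. 26 mm, 46 mm tall), round flange dia. 36 mm and round shank dia. 20 mm. Like its neighbours it has a 40 mm shank and 6 mm flange and starts standing in a hole of the rack, flange on the rack. Origin: centre of the shank's lower end. Not to be used or moved.
- chuck_key: Bystander: T-shaped chuck key lying flat, square body 90 x 16 x 16 mm along x, cross bar 120 mm along y. Origin: centre of the underside.
- insert_box_a: Bystander: red box 50 x 40 x 28 mm. Origin: centre of the underside.
- insert_box_b: Bystander: brown box 70 x 50 x 36 mm. Origin: centre of the underside.
- tool_bit_a: Bystander: steel bar 100 x 12 x 12 mm lying flat along x. Origin: centre of the underside.
- tool_bit_b: Bystander: steel bar 100 x 16 x 16 mm lying flat along x. Origin: centre of the underside.
- wrench: Bystander: wrench 170 mm long lying flat along x. Origin: underside, near its middle.
Not all that is in view belongs to the job. What is shaped like the square_tool but pink or yellow is not meant.

How it is judged:
On the way, in this order (a step that is already met when the one before it is completed fails the run):
1. the square tool is fully home in the socket (z of square_tool_seat in the frame of socket_mouth below 0.003 m and x of square_tool_seat in the frame of socket_mouth between -0.004 and 0.004 m and y of square_tool_seat in the frame of socket_mouth between -0.004 and 0.004 m and angle between the z axis of square_tool and the z axis of socket_block, either way round below 0.08 rad), for 0.2 s.
2. then the locking cap is pressed all the way down while the tool is home (all of step 1 and value of joint lock_cap above 0.0105 m), for 0.2 s.
At the end, for the whole second after the job is handed in: The square tool stands at rest in the stand's socket, its flange within 3 mm of the block's face, centred within 4 mm and along the socket's axis within 0.08 rad; the locking cap is at least 10.5 of its 12 mm in (all of step 2 and linear speed of square_tool below 0.02 m/s); the robot touches nothing.
It fails at once if another tool, box or loose piece on the bench is shifted by more than 30 mm (distance of any of round_tool, cone_tool, chuck_key, insert_box_a, insert_box_b, tool_bit_a, tool_bit_b, wrench from where it was at the start of the episode above 0.03 m).
It also fails if it takes over 43 s, if anything falls off the work surface, if the arm or the gripper's body presses on something with over 40 N, if the wrist force passes 120 N, or if a joint passes its speed limit or range.

## Working session

There is one attempt and no reset: what is moved stays moved. The work goes in short steps, Python scripts to look and compute and a tool call to move; the robot and the scene stay as the last step left them, time stands still between calls to the robot, and variables do not carry over. Pictures are saved under pics/ and viewed, at most 12 in all, crops included, and the job is handed in when it is done.

Besides the shell and the picture viewer there is one more tool, called after ">>>" as name(argument=value, ...), one argument or row to a line, values as JSON. step_arm: Moves the arm, as the interface text tells. Shift numbers are shares of 0.4 m and turn numbers shares of 360 degrees, none past 1 either way. Its arguments: {"type":"object","properties":{"increments":{"type":"array"},"grip_force":{"type":"number"}},"required":["increments"]}

```bash
mkdir -p pics
cat > h.py <<'E'
import numpy as np, cv2
from station import bot, optics, spotter
np.set_printoptions(precision=4,suppress=True)
def save(p,n): cv2.imwrite('pics/'+n,p['color'][:,:,::-1])
def proj(p,P):
    c=(np.atleast_2d(P)-p['origin'])@np.array(p['rotation']); q=c@np.array(p['mtx']).T
    return q[:,:2]/q[:,2:]
def ray(p,uv,z):
    d=np.array(p['rotation'])@np.linalg.solve(p['mtx'],[uv[0],uv[1],1]); o=np.array(p['origin'])
    return o+d*(z-o[2])/d[2]
E
python3 - <<'E'
from h import *
s=bot.read_state(); print(s['t'],s['tool_pos'],s['finger_gap'],s['contact_force'],bot.tips_ahead); print(np.array(s['ee_rot']))
ims=[]
for c in ['scene','top']:
    p=optics.snapshot(c); ims.append(p['color']); print(c,p['origin'])
    for n in ['square_tool','rack','socket_block','socket_mouth','lock_cap_top','round_tool','cone_tool']:
        for f in (spotter.tip_of,spotter.spot_in):
            try: print(n,f.__name__,[(np.round(d['at'],4),round(d['confidence'],2)) for d in f(p,n)][:4])
            except Exception as e: print(n,f.__name__,e)
    save(p,c+'0.png')
E
```

```text
0.0 [0.2527 0.571  0.2441] 1.0052431541984808 [-0.6399 -0.5591  0.7382] 0.014
[[-0.9144  0.4048 -0.0011]
 [ 0.4048  0.9144 -0.0018]
 [ 0.0002 -0.0021 -1.    ]]
scene [ 1.0234 -0.5436  0.6306]
square_tool call [(array([ 0.4714, -0.2893,  0.0003]), 0.94), (array([ 0.5695, -0.189 ,  0.0099]), 0.74), (array([ 0.4678, -0.1888, -0.0025]), 0.74)]
square_tool call [(array([ 0.4737, -0.2015,  0.0583]), 0.94), (array([ 0.4817, -0.2931,  0.0583]), 0.76), (array([ 0.5793, -0.1959,  0.0781]), 0.67)]
rack call [(array([ 0.5675, -0.1922, -0.0034]), 0.59)]
rack call [(array([ 0.5928, -0.2224,  0.0473]), 0.64)]
socket_block call [(array([0.6099, 0.1468, 0.0454]), 0.92), (array([ 0.572 , -0.1876,  0.0486]), 0.41), (array([ 0.5674, -0.1891,  0.0086]), 0.27)]
socket_block call [(array([0.6198, 0.1161, 0.0862]), 0.87)]
socket_mouth call [(array([0.5849, 0.1088, 0.0889]), 0.78)]
socket_mouth call [(array([0.6168, 0.1133, 0.0908]), 0.8)]
lock_cap_top call [(array([ 0.756 , -0.2368,  0.0026]), 0.58), (array([0.5716, 0.184 , 0.1173]), 0.54)]
lock_cap_top call [(array([ 0.7358, -0.0552,  0.0091]), 0.69), (arr
[... 1004 characters left out ...]
)]
socket_mouth call [(array([0.5858, 0.0991, 0.0866]), 0.62), (array([ 0.569 , -0.2611,  0.0075]), 0.57)]
socket_mouth call [(array([0.5914, 0.1423, 0.0921]), 0.67), (array([ 0.727 , -0.2347,  0.0144]), 0.16)]
lock_cap_top call [(array([0.5684, 0.1832, 0.1132]), 0.7)]
lock_cap_top call [(array([0.5695, 0.1832, 0.11  ]), 0.48), (array([ 0.5645, -0.1837,  0.0862]), 0.47)]
round_tool call [(array([ 0.5725, -0.1148,  0.0148]), 0.73)]
round_tool call [(array([ 0.5672, -0.1088,  0.0942]), 0.75)]
cone_tool call [(array([0.5852, 0.3895, 0.0037]), 0.73), (array([ 0.5704, -0.2645,  0.0105]), 0.64)]
cone_tool call [(array([ 0.5661, -0.2581,  0.0668]), 0.74), (array([ 0.73  , -0.0574,  0.0087]), 0.54)]
```

View pics/scene0.png

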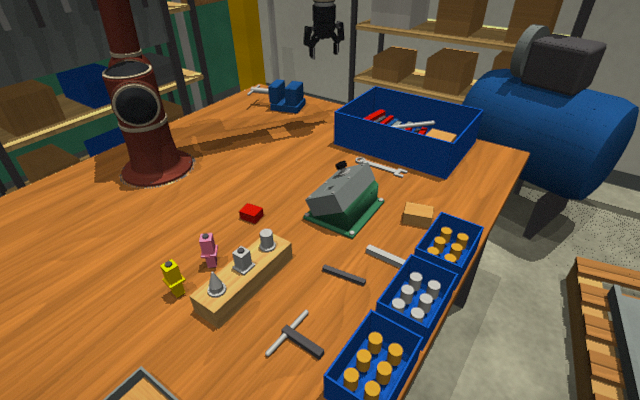

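View pics/top0.png

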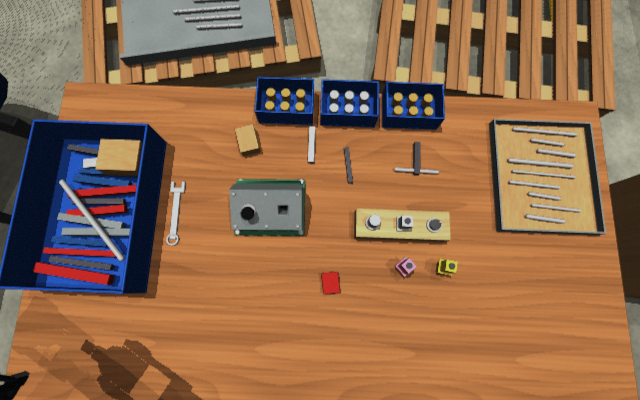

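The steel square tool stands in the middle rack hole (scene ≈242,258; top ≈405,222). Pink and yellow decoys stand in front of the rack at about (404,267) and (447,267). The stand's socket is at top ≈(283,209) and its cap at ≈(248,212). I'll write a move planner and go for a closer view of the stand.

```bash
cat >> h.py <<'E'
from scipy.spatial.transform import Rotation as Ro
def plan(pos,R,n=None,d=3):
    s=bot.read_state(); p=np.array(s['tool_pos']); r=Ro.from_matrix(s['ee_rot']); T=Ro.from_matrix(R)
    w=(r.inv()*T).as_rotvec(); dp=np.array(pos)-p
    m=int(np.ceil(max(np.linalg.norm(dp)/.06,np.degrees(np.linalg.norm(w))/10.4,1)))
    n=n or m; print('n',n,'min',m,'t',s['t'])
    for k in range(n):
        q=r.inv().apply(p*0+np.array(pos)-p)/(n-k)/.4; a=(r.inv()*T).as_rotvec()/(n-k)/(2*np.pi)
        q=np.round(q,d); a=np.round(a,d+1); print(q,a)
        p=p+r.apply(q*.4); r=r*Ro.from_rotvec(a*2*np.pi)
    print('end',p,np.round(np.degrees((r.inv()*T).as_rotvec()),2))
def down(yaw):  # tool x at yaw, z down
    c,s=np.cos(yaw),np.sin(yaw); return np.array([[c,s,0],[s,-c,0],[0,0,-1]])
E
python3 - <<'E'
from h import *
p=optics.snapshot('wrist'); s=bot.read_state(); R=np.array(s['ee_rot'])
print(R.T@(p['origin']-s['tool_pos'])); print(R.T@p['rotation']); print(p['mtx'])
plan([0.50,0.12,0.33],down(np.pi/2))
E
```

```text
[ 0.0684 -0.0004 -0.1293]
[[ 0.0003 -0.9632 -0.2689]
 [ 1.      0.      0.0011]
 [-0.0011 -0.2689  0.9632]]
[[334.3045   0.     317.1927]
 [  0.     334.3045 205.9644]
 [  0.       0.       1.    ]]
n 9 min 9 t 1.55
[-0.114 -0.087 -0.024] [0.     0.     0.0204]
[-0.124 -0.072 -0.023] [0.     0.     0.0204]
[-0.132 -0.055 -0.024] [0.     0.     0.0204]
[-0.138 -0.038 -0.023] [0.     0.     0.0204]
[-0.141 -0.02  -0.024] [0.     0.     0.0204]
[-0.143 -0.002 -0.023] [0.     0.     0.0204]
[-0.142  0.016 -0.024] [0.     0.     0.0204]
[-0.138  0.035 -0.023] [0.     0.     0.0204]
[-0.133  0.052 -0.024] [0.     0.     0.0205]
end [0.5001 0.1201 0.3301] [ 0.    0.   -0.01]
```

>>> step_arm(
  increments=[
    {"x":-0.114,"y":-0.087,"z":-0.024,"az":0.0204},
    {"x":-0.124,"y":-0.072,"z":-0.023,"az":0.0204},
    {"x":-0.132,"y":-0.055,"z":-0.024,"az":0.0204},
    {"x":-0.138,"y":-0.038,"z":-0.023,"az":0.0204},
    {"x":-0.141,"y":-0.02,"z":-0.024,"az":0.0204},
    {"x":-0.143,"y":-0.002,"z":-0.023,"az":0.0204},
    {"x":-0.142,"y":0.016,"z":-0.024,"az":0.0204},
    {"x":-0.138,"y":0.035,"z":-0.023,"az":0.0204},
  ],
)

```text
invalid input
```

>>> step_arm(
  increments=[
    {"x":-0.133,"y":0.052,"z":-0.024,"az":0.0205},
    {},
    {},
  ],
)

```text
invalid input
```

Run:
```python
from h import *
import pickle
p=optics.snapshot('wrist'); save(p,'w_stand.png'); pickle.dump(p,open('w_stand.pkl','wb'))
for n in ['socket_block','socket_mouth','lock_cap_top']: print(n,[(np.round(d['at'],4),round(d['confidence'],2)) for d in spotter.tip_of(p,n)][:2])
s=bot.read_state(); print(s['t'],s['tool_pos'])
plan([0.57,-0.185,0.26],down(np.pi/2))
```

```text
socket_block []
socket_mouth []
lock_cap_top []
1.75 [0.253  0.5715 0.2453]
n 14 min 14 t 1.75
[-0.106 -0.101 -0.003] [ 0.     -0.      0.0131]
[-0.114 -0.091 -0.003] [ 0.     -0.      0.0131]
[-0.122 -0.082 -0.003] [ 0.     -0.      0.0131]
[-0.128 -0.072 -0.003] [ 0.     -0.      0.0131]
[-0.133 -0.061 -0.002] [ 0.     -0.      0.0131]
[-0.138 -0.05  -0.003] [ 0.     -0.      0.0131]
[-0.141 -0.038 -0.002] [ 0.     -0.      0.0131]
[-0.144 -0.026 -0.003] [-0.     -0.      0.0131]
[-0.146 -0.014 -0.002] [-0.     -0.      0.0131]
[-0.146 -0.002 -0.003] [-0.     -0.      0.0132]
[-0.146  0.01  -0.002] [-0.     -0.      0.0131]
[-0.145  0.022 -0.003] [-0.     -0.      0.0132]
[-0.143  0.033 -0.002] [-0.     -0.      0.0131]
[-0.139  0.045 -0.003] [-0.     -0.      0.0132]
end [ 0.5698 -0.1849  0.2601] [-0.   -0.   -0.01]
```

View pics/w_stand.png

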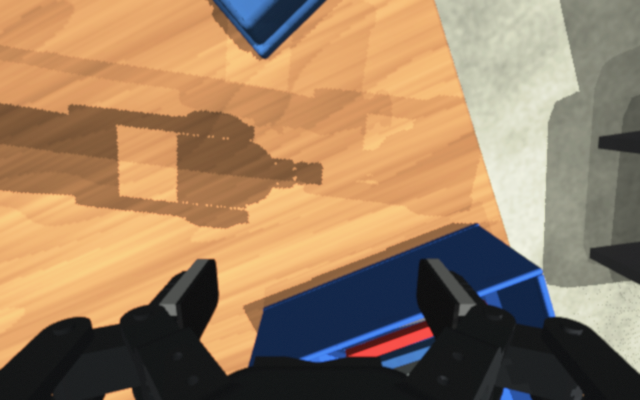

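The moves were refused, probably because every row needs all seven fields. The arm hasn't moved, so this picture only shows the bench under the start pose: fingers at the bottom, blue box edge at right. I'll try again with full rows.

>>> step_arm(
  increments=[
    {"x":-0.114,"y":-0.087,"z":-0.024,"ax":0,"ay":0,"az":0.0204,"hand":1},
    {"x":-0.124,"y":-0.072,"z":-0.023,"ax":0,"ay":0,"az":0.0204,"hand":1},
    {"x":-0.132,"y":-0.055,"z":-0.024,"ax":0,"ay":0,"az":0.0204,"hand":1},
    {"x":-0.138,"y":-0.038,"z":-0.023,"ax":0,"ay":0,"az":0.0204,"hand":1},
    {"x":-0.141,"y":-0.02,"z":-0.024,"ax":0,"ay":0,"az":0.0204,"hand":1},
    {"x":-0.143,"y":-0.002,"z":-0.023,"ax":0,"ay":0,"az":0.0204,"hand":1},
    {"x":-0.142,"y":0.016,"z":-0.024,"ax":0,"ay":0,"az":0.0204,"hand":1},
    {"x":-0.138,"y":0.035,"z":-0.023,"ax":0,"ay":0,"az":0.0204,"hand":1},
  ],
)

```text
t: 2.75
tool_pos: [0.4733, 0.1685, 0.3212]
ee_rot: [[-0.124, 0.992, 0.001], [0.992, 0.124, 0.0], [0.0, 0.001, -1.0]]
contact_force: [0.7, 0.3, -0.6]
finger_gap: 1.001
grasp_force: 0.0
```

>>> step_arm(
  increments=[
    {"x":-0.133,"y":0.052,"z":-0.024,"ax":0,"ay":0,"az":0.0205,"hand":1},
    {"x":0,"y":0,"z":0,"ax":0,"ay":0,"az":0,"hand":1},
  ],
)

```text
t: 3.0
tool_pos: [0.5017, 0.1171, 0.331]
ee_rot: [[0.006, 1.0, 0.002], [1.0, -0.006, -0.0], [-0.0, 0.002, -1.0]]
contact_force: [-0.0, 0.4, -0.6]
finger_gap: 1.001
grasp_force: 0.0
```

Run:
```python
from h import *
import pickle
p=optics.snapshot('wrist'); save(p,'w_stand2.png'); pickle.dump(p,open('w_stand.pkl','wb'))
for n in ['socket_block','socket_mouth','lock_cap_top']: print(n,[(np.round(d['at'],4),round(d['confidence'],2)) for d in spotter.tip_of(p,n)][:2])
s=bot.read_state(); print(s['t'],s['tool_pos'])
plan([0.57,-0.185,0.26],down(np.pi/2))
```

```text
socket_block [(array([0.6096, 0.1439, 0.0453]), 0.89)]
socket_mouth [(array([0.5847, 0.1024, 0.0862]), 0.93)]
lock_cap_top [(array([0.567 , 0.1862, 0.1162]), 0.76)]
3.2 [0.4996 0.121  0.3297]
n 6 min 6 t 3.2
[-0.128  0.029  0.029] [-0. -0.  0.]
[-0.127  0.029  0.029] [-0. -0.  0.]
[-0.128  0.029  0.029] [-0.     -0.      0.0001]
[-0.127  0.029  0.029] [-0. -0.  0.]
[-0.128  0.03   0.029] [-0.0001 -0.      0.0001]
[-0.127  0.029  0.029] [-0. -0.  0.]
end [ 0.5699 -0.1849  0.26  ] [-0.   -0.01  0.01]
```

View pics/w_stand2.png

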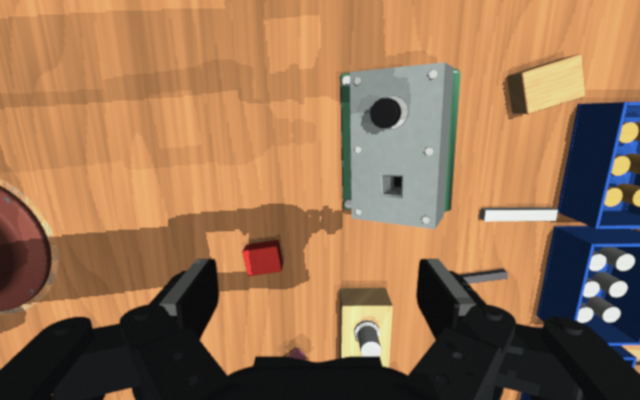

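From above, the stand's grey face runs from about (343,73) to (438,227), with the cap at (386,112) and the socket at (394,185). The rack's near end and the round tool are visible at (365,335). Next I'll move over the rack, then fit both poses.

>>> step_arm(
  increments=[
    {"x":-0.128,"y":0.029,"z":0.029,"ax":0,"ay":0,"az":0,"hand":1},
    {"x":-0.127,"y":0.029,"z":0.029,"ax":0,"ay":0,"az":0,"hand":1},
    {"x":-0.128,"y":0.029,"z":0.029,"ax":0,"ay":0,"az":0,"hand":1},
    {"x":-0.127,"y":0.029,"z":0.029,"ax":0,"ay":0,"az":0,"hand":1},
    {"x":-0.128,"y":0.029,"z":0.029,"ax":0,"ay":0,"az":0,"hand":1},
    {"x":-0.127,"y":0.029,"z":0.029,"ax":0,"ay":0,"az":0,"hand":1},
    {"x":0,"y":0,"z":0,"ax":0,"ay":0,"az":0,"hand":1},
  ],
)

```text
t: 4.08
tool_pos: [0.5694, -0.1868, 0.2583]
ee_rot: [[0.001, 1.0, -0.003], [1.0, -0.001, 0.001], [0.001, -0.003, -1.0]]
contact_force: [0.4, 0.5, 0.1]
finger_gap: 0.998
grasp_force: 0.0
```

Run:
```python
from h import *
import pickle
from scipy.optimize import least_squares
p=pickle.load(open('w_stand.pkl','rb'))
im=p['color'].astype(int); 
m=((im.max(2)-im.min(2))<22)&(im.mean(2)>85); print(im[150,360],im[200,420],im[100,430])
m=m.astype(np.uint8); m[:, :330]=0; m[:,470:]=0; m[240:]=0; m[:55]=0
m=cv2.morphologyEx(m,cv2.MORPH_OPEN,np.ones((5,5)))
c=max(cv2.findContours(m,0,1)[0],key=cv2.contourArea); h=cv2.convexHull(c)
a=cv2.approxPolyDP(h,6,True)[:,0]; print('corners',a.tolist())
def pose(v):
    y=v[2]; ux=np.array([np.cos(y)*.75**.5,np.sin(y)*.75**.5,.5]); uy=np.array([-np.sin(y),np.cos(y),0]); uz=np.cross(ux,uy)
    return np.array([v[0],v[1],.045]),np.c_[ux,uy,uz]
def pts(v,L):
    o,R=pose(v); return o+np.array(L)@R.T
C=[[-.05,.085,.05],[.05,.085,.05],[.05,-.085,.05],[-.05,-.085,.05]]
g=[.61,.146,0]
def match(v):
    q=proj(p,pts(v,C)); return q,np.array([a[np.argmin(np.linalg.norm(a-x,axis=1))] for x in q])
def res(v): q,t=match(v); return (q-t).ravel()
r=least_squares(res,g,x_scale=[.01,.01,.1]); print(r.x,np.degrees(r.x[2]),r.fun)
# socket blob
d=(im.mean(2)<70).astype(np.uint8)
n,l,st,ce=cv2.connectedComponentsWithStats(d)
for i in range(1,n):
    if 330<ce[i][0]<450 and 60<ce[i][1]<220 and st[i][4]>20: print('dark',ce[i],st[i])
M=pts(r.x,[[0,-.04,.05],[0,.04,.08]]); print(M,proj(p,M))
H=pts(r.x,[[s*.013,-.04+t*.013,.05] for s,t in((-1,-1),(1,-1),(1,1),(-1,1))])
o=p['color'][:,:,::-1].copy()
for P in (proj(p,pts(r.x,C)),proj(p,H)): cv2.polylines(o,[np.round(P*16).astype(int).reshape(-1,1,2)],True,(0,0,255),1,cv2.LINE_AA,4)
cv2.imwrite('pics/fit.png',cv2.resize(o[50:240,320:480],None,fx=3,fy=3,interpolation=0))
w=optics.snapshot('wrist'); pickle.dump(w,open('w_rack.pkl','wb')); save(w,'w_rack.png')
for n in ['square_tool','rack','round_tool','cone_tool']: print(n,[(np.round(d['at'],4),round(d['confidence'],2)) for d in spotter.tip_of(w,n)][:3])
print(bot.read_state()['t'],bot.read_state()['tool_pos'])
```

```text
[196 200 195] [160 169 165] [162 171 167]
corners [[450, 66], [442, 216], [434, 227], [353, 217], [345, 206], [341, 79]]
[0.6093 0.1437 0.0483] 2.769258249101428 [ 7.2987 -4.0057 -7.1638 -1.8153  1.6031  3.3488 -0.7373  3.3356]
dark [344.4891  94.3139] [341  86   8  18 137]
dark [384.5381 112.7476] [369  98  32  30 721]
dark [342.8983 117.7966] [342 107   5  25  59]
dark [342.8605 149.6977] [342 135   3  25  43]
dark [343.4571 177.1143] [343 167   2  20  35]
dark [395.7809 185.0112] [387 177  15  17 178]
[[0.5862 0.1026 0.0883]
 [0.5674 0.1818 0.1143]] [[391.5309 187.6044]
 [382.552  115.8593]]
square_tool [(array([ 0.5654, -0.1861,  0.0065]), 0.94), (array([ 0.4682, -0.1888, -0.0007]), 0.64)]
rack [(array([ 0.5691, -0.1836, -0.0014]), 0.6)]
round_tool [(array([ 0.5701, -0.1099,  0.006 ]), 0.68), (array([ 0.757 , -0.2364,  0.0005]), 0.19)]
cone_tool [(array([ 0.5677, -0.2661,  0.0082]), 0.69)]
4.325 [ 0.5699 -0.1841  0.2611]
```

View pics/fit.png

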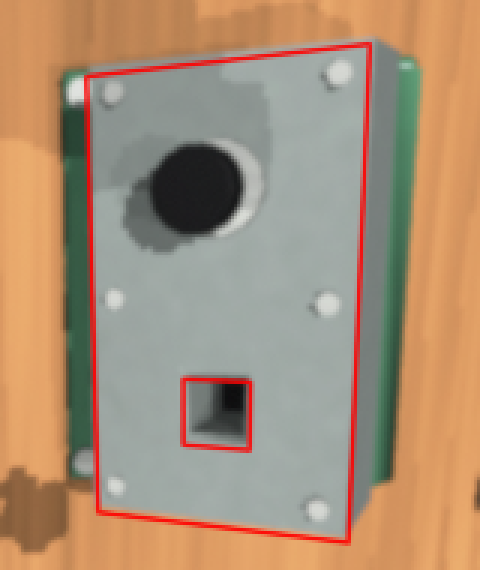

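View pics/w_rack.png

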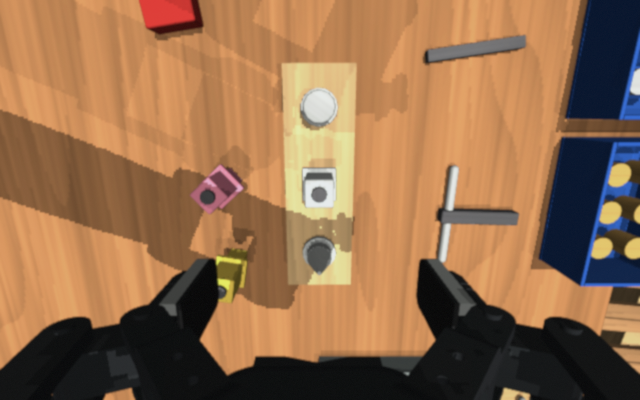

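The overlay shows the fitted face and socket outlines on the real edges to about 1 px, with yaw near 2.8°. In the rack picture the square tool is at (319,187), the rack top spans (281,63) to (351,285), the round tool is at (319,107) and the cone at (319,255). The pink decoy is at (217,190). I'll refine both poses with an edge-gradient fit.

Run:
```python
from h import *
import pickle
from scipy.optimize import minimize
from scipy.ndimage import map_coordinates
def gm(p):
    g=cv2.GaussianBlur(p['color'].astype(np.float32),(0,0),1.0); gx=cv2.Sobel(g,5,1,0); gy=cv2.Sobel(g,5,0,1)
    return np.minimum(np.sqrt((gx**2+gy**2).sum(2)),250)
def fit(p,polys,fr,g):
    G=gm(p); S=np.concatenate([np.linspace(P[i],P[(i+1)%4],80) for P in map(np.array,polys) for i in range(4)])
    def f(v):
        o,R=fr(v); q=proj(p,o+S@R.T); return -map_coordinates(G,[q[:,1],q[:,0]],order=1).mean()
    best=min((minimize(f,np.array(g)+d,method='Nelder-Mead',options=dict(initial_simplex=np.array(g)+d+np.r_[np.zeros((1,3)),np.diag([.003,.003,.02])],xatol=1e-5)) for d in [[0,0,0],[.003,0,0],[-.003,0,0],[0,.003,0],[0,-.003,0],[0,0,.02],[0,0,-.02]]),key=lambda r:r.fun)
    return best.x,best.fun
def blk(v):
    y=v[2]; ux=np.array([np.cos(y)*.75**.5,np.sin(y)*.75**.5,.5]); uy=np.array([-np.sin(y),np.cos(y),0])
    return np.array([v[0],v[1],.045]),np.c_[ux,uy,np.cross(ux,uy)]
def flat(z):
    return lambda v:(np.array([v[0],v[1],z]),Ro.from_euler('z',v[2]).as_matrix())
def sq(a,b,cx=0,cy=0,z=0): return [[cx+s*a,cy+t*b,z] for s,t in((-1,-1),(1,-1),(1,1),(-1,1))]
p=pickle.load(open('w_stand.pkl','rb')); w=pickle.load(open('w_rack.pkl','rb'))
for nm,P in [('face+hole',[sq(.05,.085,z=.05),sq(.013,.013,0,-.04,.05)]),('face',[sq(.05,.085,z=.05)])]:
    v,f=fit(p,P,blk,[.6093,.1437,.045]); o,R=blk(v); print(nm,v,f,'mouth',o+R@[0,-.04,.05],'cap',o+R@[0,.04,.08])
v,f=fit(w,[sq(.035,.115)],flat(.05),[.569,-.187,0]); print('rack',v,f)
v,f=fit(w,[sq(.017,.017)],flat(.056),[.568,-.187,0]); print('flange',v,f)
v,f=fit(w,[sq(.013,.013)],flat(.096),[.568,-.187,0]); print('head',v,f)
print('screw',ray(w,(319.5,194),.101),'round',ray(w,(318.5,106),.092))
```

```text
face+hole [0.6097 0.1462 0.0393] -177.99771118164062 mouth [0.5863 0.1052 0.0883] cap [0.5682 0.1846 0.1143]
face [0.6093 0.146  0.0319] -189.19937133789062 mouth [0.5856 0.1053 0.0883] cap [0.568  0.1848 0.1143]
rack [ 0.5701 -0.1884  0.0007] -185.66226196289062
flange [ 0.5695 -0.1886 -0.0006] -180.10641479492188
head [ 0.5714 -0.1878 -0.0005] -197.0060272216797
screw [ 0.5706 -0.1875  0.101 ] round [ 0.5697 -0.1131  0.092 ]
```

Run:
```python
from h import *
plan([0.5702,-0.188,0.077],down(np.pi/2),n=4)
```

```text
n 4 min 4 t 4.325
[-0.002  0.     0.115] [0.     0.     0.0001]
[-0.003  0.     0.115] [0.     0.     0.0001]
[-0.002  0.     0.115] [0.0001 0.     0.0001]
[-0.003  0.     0.115] [0.     0.     0.0001]
end [ 0.5701 -0.1882  0.0771] [ 0.01  0.01 -0.01]
```

>>> step_arm(
  increments=[
    {"x":-0.01,"y":0.001,"z":0.14,"ax":0,"ay":0,"az":0,"hand":0.8},
    {"x":0,"y":0,"z":0.14,"ax":0,"ay":0,"az":0,"hand":0.8},
    {"x":0,"y":0,"z":0.1,"ax":0,"ay":0,"az":0,"hand":0.8},
    {"x":0,"y":0,"z":0.08,"ax":0,"ay":0,"az":0,"hand":0.8},
    {"x":0,"y":0,"z":0,"ax":0,"ay":0,"az":0,"hand":0.8},
  ],
  grip_force=60,
)

```text
t: 4.95
tool_pos: [0.5681, -0.1876, 0.0738]
ee_rot: [[-0.002, 1.0, -0.005], [1.0, 0.002, 0.003], [0.003, -0.005, -1.0]]
contact_force: [0.3, -0.1, -1.0]
finger_gap: 0.802
grasp_force: 0.0
```

>>> step_arm(
  increments=[
    {"x":0,"y":0,"z":0,"ax":0,"ay":0,"az":0,"hand":0.8},
  ],
)

```text
t: 5.08
tool_pos: [0.5713, -0.1896, 0.0785]
ee_rot: [[-0.001, 1.0, 0.003], [1.0, 0.001, -0.001], [-0.001, 0.003, -1.0]]
contact_force: [-0.1, -0.5, 0.1]
finger_gap: 0.801
grasp_force: 0.0
```

>>> step_arm(
  increments=[
    {"x":0.003,"y":0,"z":0,"ax":0,"ay":0,"az":0,"hand":0},
    {"x":0,"y":0,"z":0,"ax":0,"ay":0,"az":0,"hand":0},
    {"x":0,"y":0,"z":0,"ax":0,"ay":0,"az":0,"hand":0},
    {"x":0,"y":0,"z":0,"ax":0,"ay":0,"az":0,"hand":0},
    {"x":0,"y":0,"z":0,"ax":0,"ay":0,"az":0,"hand":0},
    {"x":0,"y":0,"z":0,"ax":0,"ay":0,"az":0,"hand":0},
  ],
  grip_force=60,
)

```text
t: 5.82
tool_pos: [0.5708, -0.189, 0.0781]
ee_rot: [[0.0, 1.0, 0.002], [1.0, -0.0, -0.001], [-0.001, 0.002, -1.0]]
contact_force: [-1.2, 0.5, 6.4]
finger_gap: 0.294
grasp_force: 60.5
```

>>> step_arm(
  increments=[
    {"x":0,"y":0,"z":-0.05,"ax":0,"ay":0,"az":0,"hand":0},
    {"x":0,"y":0,"z":-0.1,"ax":0,"ay":0,"az":0,"hand":0},
    {"x":0,"y":0,"z":-0.12,"ax":0,"ay":0,"az":0,"hand":0},
    {"x":0,"y":0,"z":-0.1,"ax":0,"ay":0,"az":0,"hand":0},
    {"x":0,"y":0,"z":0,"ax":0,"ay":0,"az":0,"hand":0},
  ],
)

```text
t: 6.45
tool_pos: [0.5718, -0.1896, 0.2294]
ee_rot: [[0.0, 1.0, 0.007], [1.0, -0.0, -0.004], [-0.004, 0.007, -1.0]]
contact_force: [0.1, 0.6, -3.2]
finger_gap: 0.294
grasp_force: 61.8
```

```bash
cat >> h.py <<'E'
def blk(v):
    y=v[2]; ux=np.array([np.cos(y)*.75**.5,np.sin(y)*.75**.5,.5]); uy=np.array([-np.sin(y),np.cos(y),0])
    return np.array([v[0],v[1],.045]),np.c_[ux,uy,np.cross(ux,uy)]
BV=np.array([.6095,.1461,.035])
bo,BR=blk(BV); mouth=bo+BR@[0,-.04,.05]
TR=np.c_[BR[:,1],BR[:,0],-BR[:,2]]
E
python3 - <<'E'
from h import *
for i in range(3):
    p=optics.snapshot('scene'); s=bot.read_state(); print(s['tool_pos'],s['finger_gap'],s['contact_force'])
save(p,'held.png')
print(mouth); plan(mouth+BR[:,2]*.088,TR)
E
```

```text
[ 0.5704 -0.1889  0.2258] 0.2938183198593958 [-0.4299  0.4624 -5.5924]
[ 0.5693 -0.1884  0.2233] 0.290682904427373 [ 0.1445  0.4809 -3.7945]
[ 0.5687 -0.1881  0.2218] 0.29319612691409536 [-1.2396 -0.712  -3.8455]
[0.5859 0.1052 0.0883]
n 5 min 5 t 6.6
[ 0.146 -0.013  0.029] [-0.0168  0.0002 -0.0011]
[ 0.146 -0.015  0.028] [-0.0168  0.0002 -0.0011]
[ 0.146 -0.017  0.026] [-0.0168  0.0003 -0.0011]
[ 0.146 -0.019  0.024] [-0.0168  0.0002 -0.0011]
[ 0.146 -0.021  0.023] [-0.0168  0.0003 -0.0012]
end [0.5419 0.1037 0.1644] [ 0.01 -0.01  0.02]
```

>>> step_arm(
  increments=[
    {"x":0.146,"y":-0.013,"z":0.027,"ax":-0.0168,"ay":0.0002,"az":-0.0011,"hand":0},
    {"x":0.146,"y":-0.015,"z":0.026,"ax":-0.0168,"ay":0.0002,"az":-0.0011,"hand":0},
    {"x":0.146,"y":-0.017,"z":0.025,"ax":-0.0168,"ay":0.0003,"az":-0.0011,"hand":0},
    {"x":0.146,"y":-0.019,"z":0.024,"ax":-0.0168,"ay":0.0002,"az":-0.0011,"hand":0},
    {"x":0.146,"y":-0.021,"z":0.022,"ax":-0.0168,"ay":0.0003,"az":-0.0012,"hand":0},
    {"x":0,"y":0,"z":0,"ax":0,"ay":0,"az":0,"hand":0},
    {"x":0,"y":0,"z":0,"ax":0,"ay":0,"az":0,"hand":0},
    {"x":0,"y":0,"z":0,"ax":0,"ay":0,"az":0,"hand":0},
  ],
)

```text
t: 7.6
tool_pos: [0.5435, 0.1018, 0.1685]
ee_rot: [[-0.033, 0.864, 0.503], [0.999, 0.03, 0.015], [-0.002, 0.503, -0.864]]
contact_force: [0.2, 0.2, -4.0]
finger_gap: 0.293
grasp_force: 61.7
```

Run:
```python
from h import *
import pickle
for i in range(2):
    p=optics.snapshot('wrist'); s=bot.read_state(); print(s['tool_pos'])
save(p,'pre.png'); pickle.dump(p,open('pre.pkl','wb'))
q=optics.snapshot('scene'); s=bot.read_state(); print(s['t'],s['tool_pos']); pickle.dump(q,open('pre_s.pkl','wb'))
o=q['color'][:,:,::-1]; o=cv2.resize(o[110:260,270:430],None,fx=3.4,fy=3.4); a=cv2.resize(p['color'][:,:,::-1],(560,350))
c=np.zeros((o.shape[0],0,3)); 
cv2.imwrite('pics/pre_s.png',o)
print(np.array(s['ee_rot'])-TR, (np.array(s['tool_pos'])-mouth)@BR)
for n in ['square_tool','socket_mouth']: print(n,[(np.round((np.array(d['at'])-mouth)@BR,4),round(d['confidence'],2)) for d in spotter.tip_of(q,n)][:2])
```

```text
[0.5437 0.1017 0.1689]
[0.5438 0.1017 0.1691]
7.75 [0.5438 0.1018 0.1691]
[[ 0.0019 -0.0022  0.0039]
 [ 0.0001 -0.0007 -0.0026]
 [-0.0021  0.0038  0.0022]] [ 0.0038 -0.002   0.0911]
square_tool [(array([-0.1539, -0.3924, -0.0114]), 0.93), (array([ 0.0051, -0.0017,  0.0219]), 0.73)]
socket_mouth [(array([-0.0006, -0.0027,  0.0015]), 0.79)]
```

View pics/pre.png

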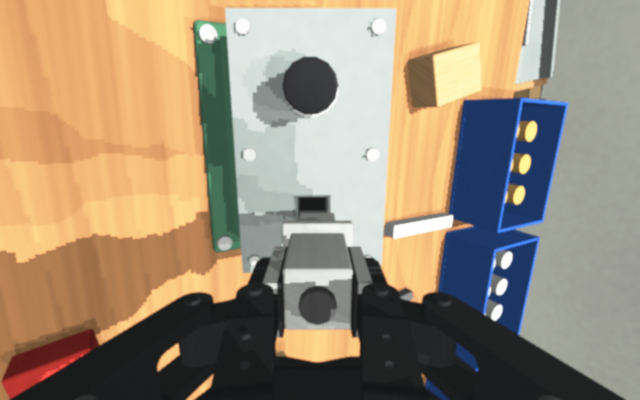

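View pics/pre_s.png

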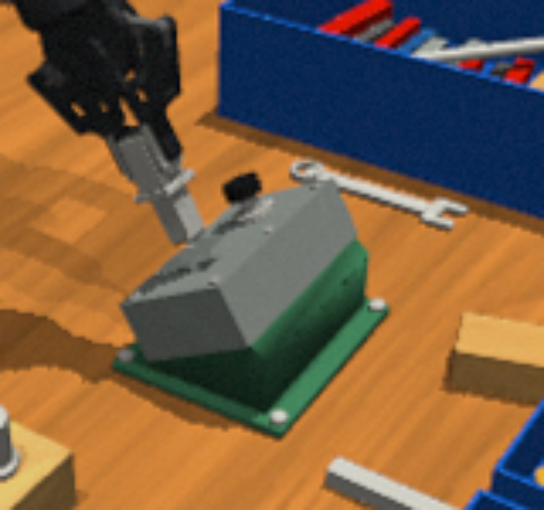

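The wrist view shows the tool held straight above the socket: flange at (318,228), socket's far edge at (313,204), cap at (310,85). The scene view shows the shank tip just off the face. This close view allows a better block fit, so I'll refit using only the visible edges.

Run:
```python
from h import *
import pickle
from scipy.optimize import minimize
from scipy.ndimage import map_coordinates
p=pickle.load(open('pre.pkl','rb'))
g=cv2.GaussianBlur(p['color'].astype(np.float32),(0,0),1.0); G=np.minimum(np.sqrt((cv2.Sobel(g,5,1,0)**2+cv2.Sobel(g,5,0,1)**2).sum(2)),250)
L=lambda a,b:np.linspace(a,b,100)
S=np.r_[L([-.05,.085,.05],[.05,.085,.05]),L([-.05,.085,.05],[-.05,-.04,.05]),L([.05,.085,.05],[.05,-.04,.05]),L([-.012,-.027,.05],[.012,-.027,.05])]
def f(v):
    o,R=blk(v); q=proj(p,o+S@R.T); return -map_coordinates(G,[q[:,1],q[:,0]],order=1).mean()
b=min((minimize(f,BV+d,method='Nelder-Mead',options=dict(initial_simplex=BV+d+np.r_[np.zeros((1,3)),np.diag([.003,.003,.02])],xatol=1e-5)) for d in np.array([[0,0,0],[.003,0,0],[-.003,0,0],[0,.003,0],[0,-.003,0],[0,0,.02],[0,0,-.02]])),key=lambda r:r.fun)
print(b.x,b.fun,f(BV)); o,R=blk(b.x); m=o+R@[0,-.04,.05]; print('mouth',m,(m-mouth)@BR)
s=bot.read_state(); T=np.array(s['ee_rot']); 
# where the tool sits by model: seat 28 mm ahead; project flange top corners and shank tip for comparison
C=np.array([[a*.013,c*.013,.028-.046] for a,c in((-1,-1),(1,-1),(1,1),(-1,1))])
F=np.array([[a*.017,c*.017,.022] for a,c in((1,-1),(1,1))])
print('head top',proj(p,s['tool_pos']+C@T.T).tolist()); print('flange far',proj(p,s['tool_pos']+F@T.T).tolist())
out=p['color'][:,:,::-1].copy()
for k in range(4): 
    for q in proj(p,o+S[k*100:k*100+100:4]@R.T): cv2.circle(out,tuple(np.round(q).astype(int)),1,(0,0,255),-1)
for q in proj(p,s['tool_pos']+np.r_[C,F]@T.T): cv2.circle(out,tuple(np.round(q).astype(int)),2,(0,255,0),-1)
cv2.imwrite('pics/prefit.png',out)
```

```text
[0.6097 0.146  0.035 ] -233.31640625 -226.21744
mouth [0.5861 0.1051 0.0883] [ 0.0002 -0.0001 -0.0001]
head top [[283.2302007987161, 330.2862553894729], [281.2207926204161, 268.6266444841748], [352.657466720505, 268.59686094451337], [350.78625228094734, 330.2697389350214]]
flange far [[281.3399546843576, 223.20164944503756], [352.7701273184873, 223.16279454125782]]
```

View pics/prefit.png

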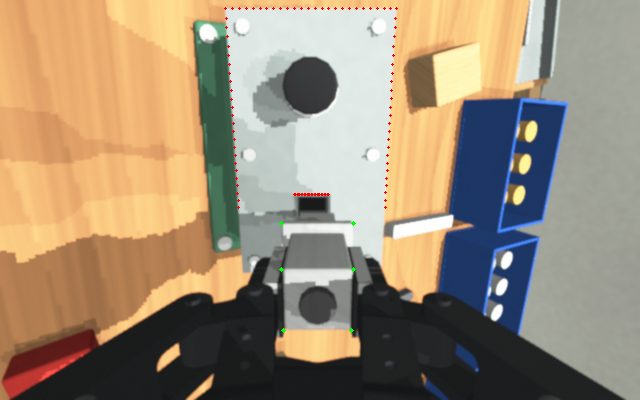

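The block fit repeats to 0.2 mm and the held tool lines up with the model. Next I'll align over the mouth.

```bash
sed -i 's/^BV=.*/BV=np.array([.6097,.146,.035])/' h.py
python3 - <<'E'
from h import *
plan(mouth+BR[:,2]*.073,TR,n=2)
E
```

```text
n 2 min 1 t 7.85
[ 0.002 -0.004  0.023] [ 0.0003  0.0002 -0.    ]
[ 0.002 -0.005  0.023] [ 0.0004  0.0002 -0.    ]
end [0.5497 0.1039 0.1513] [-0.   -0.   -0.01]
```

>>> step_arm(
  increments=[
    {"x":0.002,"y":-0.004,"z":0.023,"ax":0.0003,"ay":0.0002,"az":0,"hand":0},
    {"x":0.002,"y":-0.005,"z":0.023,"ax":0.0004,"ay":0.0002,"az":0,"hand":0},
    {"x":0,"y":0,"z":0,"ax":0,"ay":0,"az":0,"hand":0},
    {"x":0,"y":0,"z":0,"ax":0,"ay":0,"az":0,"hand":0},
    {"x":0,"y":0,"z":0,"ax":0,"ay":0,"az":0,"hand":0},
  ],
)

```text
t: 8.48
tool_pos: [0.5494, 0.1049, 0.1514]
ee_rot: [[-0.037, 0.865, 0.5], [0.999, 0.032, 0.018], [0.0, 0.5, -0.866]]
contact_force: [0.5, 0.3, -3.1]
finger_gap: 0.295
grasp_force: 61.7
```

Run:
```python
from h import *
s=bot.read_state(); print((np.array(s['tool_pos'])-mouth)@BR, s['contact_force'])
plan(mouth+BR[:,2]*.028,TR,n=4)
```

```text
[-0.0003  0.001   0.073 ] [ 0.5191  0.3344 -3.0569]
n 4 min 1 t 8.475
[-0.001  0.     0.028] [ 0.     -0.      0.0001]
[-0.001  0.     0.028] [ 0.     -0.0001  0.    ]
[-0.     0.     0.028] [ 0.     -0.      0.0001]
[-0.001  0.001  0.028] [ 0.0001 -0.0001  0.    ]
end [0.5722 0.1045 0.1128] [-0.01  0.02  0.01]
```

>>> step_arm(
  increments=[
    {"x":-0.002,"y":0,"z":0.02,"ax":0,"ay":0,"az":0,"hand":0},
    {"x":0,"y":0,"z":0.02,"ax":0,"ay":0,"az":0,"hand":0},
    {"x":0,"y":0,"z":0.02,"ax":0,"ay":0,"az":0,"hand":0},
    {"x":0,"y":0,"z":0.02,"ax":0,"ay":0,"az":0,"hand":0},
    {"x":0,"y":0,"z":0,"ax":0,"ay":0,"az":0,"hand":0},
    {"x":0,"y":0,"z":0,"ax":0,"ay":0,"az":0,"hand":0},
  ],
)

```text
t: 9.22
tool_pos: [0.5652, 0.1046, 0.1232]
ee_rot: [[-0.037, 0.866, 0.499], [0.999, 0.032, 0.018], [0.0, 0.499, -0.866]]
contact_force: [-0.6, 0.2, -4.5]
finger_gap: 0.293
grasp_force: 61.8
```

Run:
```python
from h import *
s=bot.read_state(); print((np.array(s['tool_pos'])-mouth)@BR, np.array(s['contact_force'])@BR,s['moment'])
plan(mouth+BR[:,2]*.028,TR,n=3)
```

```text
[-0.0007  0.0002  0.0407] [-2.7516  0.2584 -3.642 ] [0.0001 0.5336 0.0122]
n 3 min 1 t 9.225
[-0.     0.001  0.011] [-0.     -0.      0.0001]
[-0.    0.    0.01] [-0.     -0.0001  0.0001]
[-0.     0.001  0.011] [-0.0001 -0.      0.    ]
end [0.5723 0.1048 0.1125] [ 0.   -0.02  0.01]
```

It slid in with almost no force. Now the last 13 mm, slightly overdriven for contact.

>>> step_arm(
  increments=[
    {"x":0,"y":0.001,"z":0.012,"ax":0,"ay":0,"az":0,"hand":0},
    {"x":0,"y":0,"z":0.012,"ax":0,"ay":0,"az":0,"hand":0},
    {"x":0,"y":0,"z":0.008,"ax":0,"ay":0,"az":0,"hand":0},
    {"x":0,"y":0,"z":0,"ax":0,"ay":0,"az":0,"hand":0},
    {"x":0,"y":0,"z":0,"ax":0,"ay":0,"az":0,"hand":0},
  ],
)

```text
t: 9.85
tool_pos: [0.5717, 0.1049, 0.1126]
ee_rot: [[-0.037, 0.866, 0.499], [0.999, 0.032, 0.018], [0.0, 0.499, -0.867]]
contact_force: [-6.9, -0.6, 2.5]
finger_gap: 0.295
grasp_force: 63.0
```

Run:
```python
from h import *
s=bot.read_state(); print((np.array(s['tool_pos'])-mouth)@BR, np.array(s['contact_force'])@BR,s['moment'])
```

```text
[-0.0003  0.0003  0.0283] [-4.7805 -0.3432  5.6205] [-0.1752  0.9788 -0.0465]
```

>>> step_arm(
  increments=[
    {"x":0,"y":0.001,"z":0.004,"ax":0,"ay":0,"az":0,"hand":0},
    {"x":0,"y":0,"z":0.003,"ax":0,"ay":0,"az":0,"hand":0},
    {"x":0,"y":0,"z":0,"ax":0,"ay":0,"az":0,"hand":0},
    {"x":0,"y":0,"z":0,"ax":0,"ay":0,"az":0,"hand":0},
  ],
)

```text
t: 10.35
tool_pos: [0.572, 0.1049, 0.1126]
ee_rot: [[-0.037, 0.869, 0.494], [0.999, 0.033, 0.018], [-0.001, 0.495, -0.869]]
contact_force: [-42.7, -4.6, 33.4]
finger_gap: 0.289
grasp_force: 69.4
```

Run:
```python
from h import *
s=bot.read_state(); print((np.array(s['tool_pos'])-mouth)@BR, np.array(s['contact_force'])@BR,s['moment'])
```

```text
[-0.0001  0.0003  0.0281] [-20.4154  -3.0727  50.3306] [-0.6589  3.4653 -0.3118]
```

Home: the normal force rose to 50 N with no travel, and the TCP is 28.1 mm off the mouth against 28 expected. I'll relax the push, release and back out.

>>> step_arm(
  increments=[
    {"x":0,"y":0,"z":-0.006,"ax":0,"ay":0,"az":0,"hand":0},
    {"x":0,"y":0,"z":0,"ax":0,"ay":0,"az":0,"hand":0},
    {"x":0,"y":0,"z":0,"ax":0,"ay":0,"az":0,"hand":0.7},
    {"x":0,"y":0,"z":0,"ax":0,"ay":0,"az":0,"hand":0.7},
    {"x":0,"y":0,"z":0,"ax":0,"ay":0,"az":0,"hand":0.7},
    {"x":0,"y":0,"z":0,"ax":0,"ay":0,"az":0,"hand":0.7},
  ],
)

```text
t: 11.1
tool_pos: [0.5728, 0.1049, 0.1124]
ee_rot: [[-0.037, 0.865, 0.5], [0.999, 0.032, 0.018], [0.0, 0.5, -0.866]]
contact_force: [-0.5, 0.1, 0.9]
finger_gap: 0.698
grasp_force: 0.0
```

>>> step_arm(
  increments=[
    {"x":0,"y":0,"z":-0.05,"ax":0,"ay":0,"az":0,"hand":0.7},
    {"x":0,"y":0,"z":-0.1,"ax":0,"ay":0,"az":0,"hand":0.7},
    {"x":0,"y":0,"z":-0.1,"ax":0,"ay":0,"az":0,"hand":0.7},
    {"x":0,"y":0,"z":0,"ax":0,"ay":0,"az":0,"hand":0},
    {"x":0,"y":0,"z":0,"ax":0,"ay":0,"az":0,"hand":0},
    {"x":0,"y":0,"z":0,"ax":0,"ay":0,"az":0,"hand":0},
  ],
)

```text
t: 11.85
tool_pos: [0.522, 0.1029, 0.1967]
ee_rot: [[-0.036, 0.867, 0.497], [0.999, 0.032, 0.018], [0.0, 0.497, -0.868]]
contact_force: [0.1, -0.0, -0.3]
finger_gap: 0.063
grasp_force: 0.0
```

Run:
```python
from h import *
import pickle
w=optics.snapshot('wrist'); q=optics.snapshot('scene')
a=cv2.resize(q['color'][120:260,280:430],(536,500)); b=cv2.resize(w['color'][0:400,190:402],(265,500))
cv2.imwrite('pics/seated.png',np.hstack([a,b])[:,:,::-1])
for n in ['square_tool','lock_cap_top']: 
  for P in (w,q): print(n,[(np.round((np.array(d['at'])-mouth)@BR,4),round(d['confidence'],2)) for d in spotter.tip_of(P,n)][:2])
s=bot.read_state(); print(s['t'],(np.array(s['tool_pos'])-mouth)@BR, s['finger_gap'],np.array(s['contact_force'])@BR)
plan(mouth+BR@[0,.08,.056],TR)
```

```text
square_tool [(array([-0.0032,  0.0021, -0.0383]), 0.58)]
square_tool [(array([-0.1578, -0.2921, -0.0137]), 0.73), (array([-0.154 , -0.3866, -0.0112]), 0.69)]
lock_cap_top [(array([-0.0003,  0.0782,  0.0311]), 0.55)]
lock_cap_top [(array([-0.0575, -0.2214, -0.0578]), 0.74), (array([0.0025, 0.0773, 0.0292]), 0.49)]
12.15 [-0.0002  0.0001  0.127 ] 0.002426868771565533 [ 0.2079 -0.0422 -0.2375]
n 2 min 2 t 12.15
[0.1   0.001 0.089] [-0.0001 -0.0001  0.0001]
[ 0.1   -0.     0.089] [-0.0001 -0.      0.0001]
end [0.5554 0.1842 0.1367] [-0.01 -0.02  0.  ]
```

View pics/seated.png

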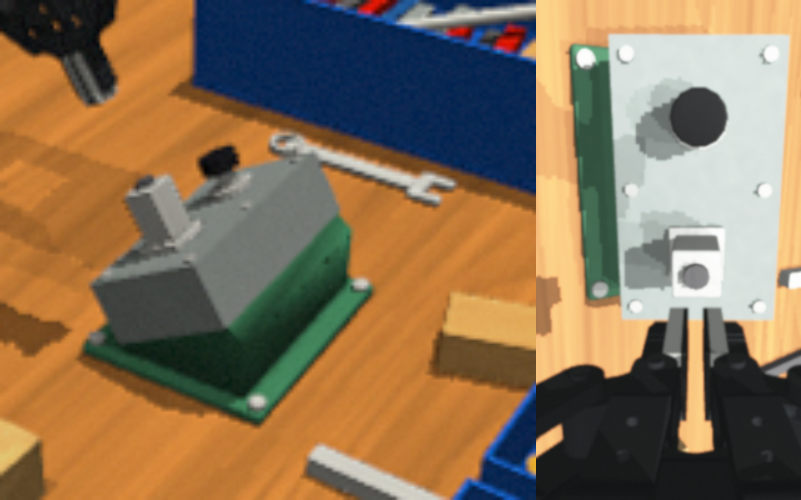

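The tool is seated, with its flange flat on the face, and the fingers are shut and clear. Now over to the cap.

>>> step_arm(
  increments=[
    {"x":0.1,"y":0,"z":0.02,"ax":0,"ay":0,"az":0,"hand":0},
    {"x":0.1,"y":0,"z":0.058,"ax":0,"ay":0,"az":0,"hand":0},
    {"x":0,"y":0,"z":0.1,"ax":0,"ay":0,"az":0,"hand":0},
    {"x":0,"y":0,"z":0,"ax":0,"ay":0,"az":0,"hand":0},
    {"x":0,"y":0,"z":0,"ax":0,"ay":0,"az":0,"hand":0},
    {"x":0,"y":0,"z":0,"ax":0,"ay":0,"az":0,"hand":0},
  ],
)

```text
t: 12.9
tool_pos: [0.5559, 0.1841, 0.1394]
ee_rot: [[-0.036, 0.864, 0.502], [0.999, 0.031, 0.019], [0.001, 0.503, -0.865]]
contact_force: [0.2, 1.0, 0.5]
finger_gap: 0.0
grasp_force: 0.0
```

Run:
```python
from h import *
s=bot.read_state(); print((np.array(s['tool_pos'])-mouth)@BR, np.array(s['contact_force'])@BR)
```

```text
[0.0018 0.08   0.0579] [0.4249 1.0407 0.3193]
```

>>> step_arm(
  increments=[
    {"x":0,"y":-0.003,"z":0.02,"ax":0,"ay":0,"az":0,"hand":0},
    {"x":0,"y":0,"z":0.015,"ax":0,"ay":0,"az":0,"hand":0},
    {"x":0,"y":0,"z":0.012,"ax":0,"ay":0,"az":0,"hand":0},
    {"x":0,"y":0,"z":0.01,"ax":0,"ay":0,"az":0,"hand":0},
    {"x":0,"y":0,"z":0,"ax":0,"ay":0,"az":0,"hand":0},
    {"x":0,"y":0,"z":0,"ax":0,"ay":0,"az":0,"hand":0},
  ],
)

```text
t: 13.65
tool_pos: [0.566, 0.1846, 0.1175]
ee_rot: [[-0.037, 0.865, 0.5], [0.999, 0.032, 0.018], [-0.0, 0.5, -0.866]]
contact_force: [-4.2, -2.6, 5.6]
finger_gap: 0.004
grasp_force: 3.9
```

Run:
```python
from h import *
s=bot.read_state(); print((np.array(s['tool_pos'])-mouth)@BR, np.array(s['contact_force'])@BR)
```

```text
[-0.0004  0.0801  0.0339] [-0.9412 -2.456   6.9697]
```

Near the end of travel at 7 N sliding force. I'll press slightly further until the force shows the stop.

>>> step_arm(
  increments=[
    {"x":0,"y":0.001,"z":0.004,"ax":0,"ay":0,"az":0,"hand":0},
    {"x":0,"y":0,"z":0,"ax":0,"ay":0,"az":0,"hand":0},
    {"x":0,"y":0,"z":0,"ax":0,"ay":0,"az":0,"hand":0},
  ],
)

```text
t: 14.02
tool_pos: [0.5664, 0.1846, 0.1173]
ee_rot: [[-0.036, 0.866, 0.498], [0.999, 0.032, 0.017], [-0.001, 0.498, -0.867]]
contact_force: [-19.5, -4.5, 20.9]
finger_gap: 0.001
grasp_force: 13.8
```

Run:
```python
from h import *
s=bot.read_state(); print((np.array(s['tool_pos'])-mouth)@BR, np.array(s['contact_force'])@BR)
```

```text
[-0.0002  0.0801  0.0336] [-6.5789 -3.7695 27.9091]
```

The force reached 28 N with no travel, at the height expected for fully in, so the cap is at its stop. Retreat and check.

>>> step_arm(
  increments=[
    {"x":0,"y":0,"z":-0.03,"ax":0,"ay":0,"az":0,"hand":0},
    {"x":0,"y":0,"z":-0.1,"ax":0,"ay":0,"az":0,"hand":0},
    {"x":0,"y":0,"z":-0.1,"ax":0,"ay":0,"az":0,"hand":0},
    {"x":0,"y":0,"z":-0.05,"ax":0,"ay":0,"az":0,"hand":0},
    {"x":0,"y":0,"z":0,"ax":0,"ay":0,"az":0,"hand":0},
    {"x":0,"y":0,"z":0,"ax":0,"ay":0,"az":0,"hand":0},
  ],
)

```text
t: 14.78
tool_pos: [0.5104, 0.1825, 0.2111]
ee_rot: [[-0.037, 0.867, 0.498], [0.999, 0.032, 0.018], [-0.0, 0.498, -0.867]]
contact_force: [-0.7, 0.1, -0.9]
finger_gap: -0.001
grasp_force: 0.0
```

Run:
```python
from h import *
q=optics.snapshot('scene'); cv2.imwrite('pics/end.png',cv2.resize(q['color'][120:260,280:430],(600,560))[:,:,::-1])
w=optics.snapshot('wrist')
for n in ['square_tool','lock_cap_top']: print(n,[(np.round((np.array(d['at'])-mouth)@BR,4),round(d['confidence'],2)) for P in (w,q) for d in spotter.tip_of(P,n)])
```

```text
square_tool [(array([-0.1571, -0.2893, -0.0128]), 0.88), (array([ 0.0028,  0.0041, -0.0379]), 0.77), (array([-0.154 , -0.3902, -0.0109]), 0.74), (array([-0.0629, -0.3684, -0.0518]), 0.19)]
lock_cap_top [(array([-0.0021,  0.0803,  0.0211]), 0.87), (array([-0.0057, -0.0008, -0.0407]), 0.72), (array([-0.0656, -0.3659, -0.0537]), 0.67), (array([0.0037, 0.0788, 0.0173]), 0.4)]
```

View pics/end.png

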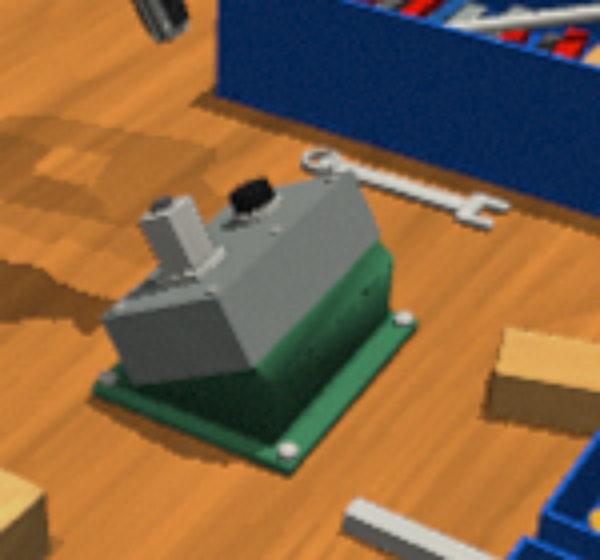

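The cap (252,197) now sits down on its collar, the tool is home at (180,240), and the gripper is clear. Handing in.

```bash
python3 -c "
from station import bot
print(bot.hand_in())"
```

```text
the job is handed in; nothing more can be done
None
```

The square tool is fully home in the socket, the locking cap is pressed to its stop, and the gripper is clear; I handed the job in at about 15 s of the 43 s allowed, and no verdict came back.

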